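# Seal the tasting jars, set aside the one that will not snap shut

### The arm

A 6-joint arm with a two-finger parallel gripper is mounted at the origin on the work surface. World frame = base frame: x ahead of the robot, y to its left, z up, the work surface at z = 0. Lengths are in m, angles in rad, forces in N, time in s.
With the tool pointing down it reaches from about 0.35 to 0.925 m from the base axis. Payload 6.4 kg.
Tool frame: the origin (TCP) lies at the very end of the fingers, on their centre line; the grasp point (between the pads) lies 19 mm behind it; x points along the fingers, y is the direction in which the jaws open and shut, and the axes are right-handed (so a half turn about x gives the same grasp; the last joint's range is limited). The gripper opens to 94 mm and grips with 3 to 60 N. Pads are 16 mm wide; open, the fingers measure 119 mm over their backs; the gripper's body (75 mm by 177 mm) begins 78 mm behind the grasp point.
Start: joints at [-1.425, 0.245, 1.558, -0, 1.339, -0.174], TCP at [0.204, -0.617, 0.205] pointing down, gripper open.
Joint ranges: [-3.13, 3.13], [-1.02, 2.26], [0.13, 2.54], [-0.95, 4.09], [0.21, 2.88], [-2.74, 2.74]. Speed limits (rad/s): [2.57, 2.57, 3.14, 3.14, 3.14, 3.14].

### API

Orientations are given as a unit quaternion [w, x, y, z].
In Python, from plant import robot gives the robot as it stands.
- The arm moves only by the tool jog_arm, never from a script. Its argument "steps" is a list of rows, each a list of 4 numbers: the shift along the tool's x, y, z in mm, then the turn about the tool's x in degrees. A call has 1 to 10 rows; each row shifts and turns the pose as measured when the row begins, along the tool's axes as they then stand; what a row does not reach is not made up. A row lasts 1/8 s, in which the tool goes at most 62.5 mm and 10.7 degrees, less where a joint would pass 70% of its speed; a pose out of reach is approached as far as the arm can. A call is refused whole if a number of a shift passes 62.5 or a number of a turn 10.7, either way. A call with a gripper value outside its range is refused whole. "jaw" is the opening, from -1 (shut) to 1 (fully open), set as the call begins (left out, the last holds). The fingers move at their own pace and stop on an object; "squeeze" is the grip in N (left out, the last holds). Time passes only in rows, so rows that do not move let the fingers close. It gives the time, the measured TCP pose, the force and the opening at its end, in the units of the state.
- robot.get_state(): the state, without advancing time (a new reading comes with each control period).
- robot.camera(name): name is "side" or "top" or "wrist"; returns the picture (384x512x3 uint8, red, green, blue); there is no depth.
- robot.camera_model(name): a dict with "mtx" (3x3 intrinsics, pixels), "extrinsics" (4x4, takes a point from camera to world coordinates); the wrist camera has in their place "hand_eye" (4x4, takes a point from camera to tool coordinates, whose origin is the TCP and whose axes are the tool frame's). Camera axes: x right, y down, z forward; pixel columns grow to the right and rows downward; lengths in m; the calibration is good to about 2 mm. A picture is of the moment at which its call begins: read the wrist's pose just before it. camera_model takes no time and is no camera call.
- robot.finish_job(): hands the job in, once; it reports no verdict.
Trained networks look in the newest picture that a camera, given by its name, has taken for a name from the list of things; names that differ only in an ending like _2 or _b are one class to them, and where a whole thing is asked for, a point or a joint stands for the part that bears it (a point fixed in the world has none). Each returns a list of dicts, best first, with "conf" (0 to 1); they miss things now and then, are a little off and sometimes report something else, mostly with a low value. They report only what shows in the picture. A call takes as long as a camera call.
- robot.regions_of(camera, label): "mask" (384x512 bool, what is visible of it) and "box" ([centre column, centre row, width, height] in pixels, round what is visible of it).
The state is a dict: "clock": time; "q": joint angles; "qd": joint speeds; "joint_torque": joint torques, N m; "eef_pos": TCP position; "orientation": TCP orientation; "contact_force": force on the tool from outside, world axes, zero at the start; "torque": the same for the moment, N m; "grip_width": opening from 0.0 (shut) to 1.0 (fully open).
Only numpy, scipy, OpenCV 4.12 (cv2) and the standard library are available. Lean on these libraries where they do the work, as an engineer would, in place of code of your own. Each camera call takes 0.05 s, during which the arm holds its last target.

### The job

Seal the tasting jars on the serving board: press each lid's button straight down, slowly and gently, until you feel it snap and stay down, and leave the sealed jars standing where they are. A jar whose button stays soft and comes up again has a worn catch: set that jar down upright in the empty low carton beside the board, without dropping it. Do not lean on a button once it has snapped or reached its stop, as the lids crack, and leave everything else on the table alone.

Things in the scene. Friction and masses are not known exactly. Their poses are not given: they have to be found in the camera images.
- jar_1_center (a point): Press-to-seal sample jar, about 250 g: clear round body 60 mm across, 50 mm tall (grip this), brown snack inside, above it a white push-on lid 56 mm across with a white button. Point on its axis 36 mm above its underside, half-way up; z up. The top of the raised button is 71 mm above the underside, but up to 4.5 mm more or less from jar to jar, as the lid is pushed on more or less far.
- jar_2_center (a point): A second jar like jar_1, same point.
- jar_3_center (a point): A third jar like jar_1, same point.
- button_1 (a joint): Travel of the button on jar_1: 0 popped up (as found), 0.007 m at its firm stop. Flat soft-rubber disc (gives 1 mm under 10 N) 36 mm across on the jar's axis, top 9 mm above the lid when up, 2 mm when down. More than 15 N on it cracks the lid. Sound or worn cannot be seen and changes from time to time.
- button_2 (a joint): The same for jar_2. Feel of a sound button, on any of the jars: 1 N at first touch, climbing to about 6 N at 2.5 mm of travel, then giving way, until at 5 mm it snaps on to its stop by itself and stays down, sealed.
- button_3 (a joint): The same for jar_3. Feel of a worn button, on any of the jars: weak and springy all the way, 0.8 N at first touch, 2.5 N just before the stop, no snap; it comes up again when let go.
- board_top (a point): Serving board of pale wood, 160 x 440 x 15 mm, fixed; the point is the centre of its upper face (15 mm above the table), its y axis along the length. The three jars stand in a row along it, about 140 mm apart.
- carton_floor (a point): Empty low carton of brown kraft board, open on top, fixed, outside 190 x 190 mm, walls 45 mm high and 4 mm thick; the point is the centre of its inner floor (4 mm above the table), x and y along the sides.
- scoop: Small wooden scoop, 92 mm long, 8 mm high, lying on the board along its edge; leave alone. Origin at its underside.
- pinch_bowl: Tiny wooden bowl, 44 mm across and 20 mm tall, on the board between two jars near its other edge; leave alone. Origin: centre of the underside.
- screw_jar: Clear jar with a plain dark metal screw lid and no button, 64 mm across, 66 mm tall, on the table beside the snack bowl; leave alone. Origin: centre of the underside.
- tin: Round metal tin, 70 mm across, 52 mm tall, on the table beside the snack bowl; leave alone. Origin: centre of the underside.
- snack_bowl: Large wooden bowl of dried snacks, 230 mm across, 60 mm tall; leave alone. Origin: centre of the underside.

How it is judged:
By the outcome, as a careful person would: the job done as asked, in the order asked, and still so for the second after the job is handed in, with the robot touching nothing.
It also fails if it takes over 72 s, if anything falls off the work surface, if the arm or the gripper's body presses on something with over 40 N, if the wrist force passes 120 N, or if a joint passes its speed limit or range.

## Working session

There is one attempt and no reset: what is moved stays moved. The work goes in short steps, Python scripts to look and compute and a tool call to move; the robot and the scene stay as the last step left them, time stands still between calls to the robot, and variables do not carry over. Pictures are saved under pics/ and viewed, and the job is handed in when it is done.

Besides the shell and the picture viewer there is one more tool, called after ">>>" by a JSON object that holds its "api" and its "payload", one argument or row to a line. jog_arm: Moves the arm, as the interface text tells. Its arguments: {"type":"object","properties":{"steps":{"type":"array","items":{"type":"array","items":{"type":"number"}}},"jaw":{"type":"number"},"squeeze":{"type":"number"}},"required":["steps"]}

```bash
mkdir -p pics; ls; python3 - <<'E'
from plant import robot
import cv2,numpy as np
s=robot.get_state();print(s)
for n in("top","side","wrist"):
    im=robot.camera(n);cv2.imwrite(f"pics/a_{n}.png",im[:,:,::-1]);m=robot.camera_model(n);print(n,{k:np.round(v,4).tolist() for k,v in m.items()})
E
```

```text
pics
{'clock': 0.0, 'q': array([-1.42511580e+00,  2.45791417e-01,  1.55898602e+00, -2.26933269e-05,
        1.33865933e+00, -1.74112399e-01]), 'qd': array([ 0.00097368, -0.00012419, -0.00062171,  0.00127263, -0.00027274,
        0.00175631]), 'joint_torque': array([ 1.30566947e-03, -4.15831769e+01, -3.14600658e+01,  6.85502286e-02,
        3.30647605e-02, -1.29327404e-04]), 'eef_pos': array([ 0.20424675, -0.61646357,  0.20437488]), 'orientation': array([ 0.11193245,  0.69808764,  0.11323653, -0.69808471]), 'contact_force': array([-0.30024707,  0.46380496,  0.02795433]), 'torque': array([ 0.03632697,  0.03539227, -0.0407538 ]), 'grip_width': 0.9994837809213982}
top {'mtx': [[498.5532, 0.0, 256.7104], [0.0, 498.5532, 191.5935], [0.0, 0.0, 1.0]], 'extrinsics': [[-0.012, -0.9915, 0.1296, 0.4619], [-0.9999, 0.0116, -0.004, 0.0073], [0.0025, -0.1296, -0.9916, 1.321], [0.0, 0.0, 0.0, 1.0]]}
side {'mtx': [[379.0314, 0.0, 260.3578], [0.0, 379.0314, 190.8143], [0.0, 0.0, 1.0]], 'extrinsics': [[-0.8983, -0.2737, 0.3437, 0.3013], [-0.4392, 0.578, -0.6878, 0.6412], [-0.0104, -0.7688, -0.6394, 0.6904], [0.0, 0.0, 0.0, 1.0]]}
wrist {'mtx': [[311.6459, 0.0, 258.1776], [0.0, 311.6459, 188.0357], [0.0, 0.0, 1.0]], 'hand_eye': [[0.0003, -0.2587, 0.966, -0.1796], [1.0, -0.0005, -0.0004, -0.0004], [0.0006, 0.966, 0.2587, -0.0752], [0.0, 0.0, 0.0, 1.0]]}
```

View pics/a_top.png

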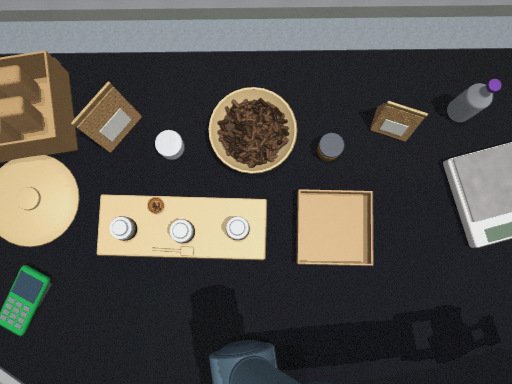

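View pics/a_side.png

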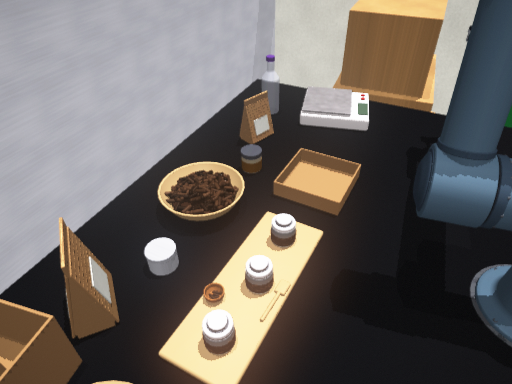

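View pics/a_wrist.png

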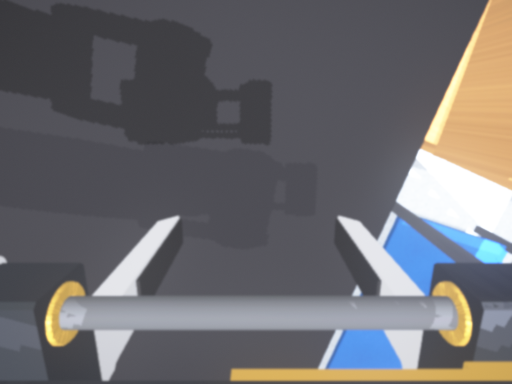

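The top view shows the board with three white-lidded jars at about (122,228), (181,231) and (237,228). The carton is at about (335,228), the pinch bowl at (156,205) and the scoop at (172,250). The side view shows the jars at (218,330), (259,273) and (284,229). Next I'll triangulate them.

```bash
cat > h.py <<'E'
from plant import robot
import cv2,numpy as np
def ray(n,uv,T=None):
    m=robot.camera_model(n);T=m["extrinsics"] if T is None else T
    d=T[:3,:3]@np.linalg.inv(m["mtx"])@np.array([uv[0],uv[1],1.]);return T[:3,3],d/np.linalg.norm(d)
def tri(rs):
    A=np.zeros((3,3));b=np.zeros(3)
    for o,d in rs:
        P=np.eye(3)-np.outer(d,d);A+=P;b+=P@o
    p=np.linalg.solve(A,b);return p,max(np.linalg.norm((np.eye(3)-np.outer(d,d))@(p-o)) for o,d in rs)
def atz(r,z): o,d=r;return o+d*(z-o[2])/d[2]
def proj(n,p,T=None):
    m=robot.camera_model(n);T=m["extrinsics"] if T is None else T
    c=np.linalg.inv(T)@np.r_[p,1];u=m["mtx"]@c[:3];return u[:2]/u[2]
def R(q):
    from scipy.spatial.transform import Rotation
    return Rotation.from_quat([q[1],q[2],q[3],q[0]]).as_matrix()
def wristT(s):
    T=np.eye(4);T[:3,:3]=R(s["orientation"]);T[:3,3]=s["eef_pos"];return T@robot.camera_model("wrist")["hand_eye"]
E
python3 - <<'E'
from h import *
s=robot.get_state();print(R(s["orientation"]).round(3).tolist())
for n in("top","side"):
  for l in("button_1","jar_1_center","carton_floor"):
    for r in robot.regions_of(n,l):
        ys,xs=np.nonzero(r["mask"]);print(n,l,round(r["conf"],2),np.round(r["box"],1),xs.mean().round(1),ys.mean().round(1),len(xs))
for n in ("scoop","pinch_bowl"):
  for r in robot.regions_of("top",n): print(n,r["conf"],r["box"], atz(ray("top",r["box"][:2]),.03).round(3))
print(robot.get_state()["clock"])
im=cv2.imread("pics/a_top.png")[180:280,80:400];cv2.imwrite("pics/b_top.png",cv2.resize(im,None,fx=2.5,fy=2.5,interpolation=2))
im=cv2.imread("pics/a_side.png")[190:370,160:380];cv2.imwrite("pics/b_side.png",cv2.resize(im,None,fx=3,fy=3,interpolation=2))
for c in [(297,190),(373,190),(373,265),(297,265),(335,228)]: print(c,atz(ray("top",c),.045).round(3))
for c in [(100,195),(267,198),(266,259),(97,254)]: print(c,atz(ray("top",c),.015).round(3))
E
```

```text
[[-0.0, 0.314, -0.949], [0.001, -0.949, -0.314], [-1.0, -0.001, -0.0]]
top button_1 0.74 [118.2 227.1  16.3  15.9] 118.9 227.3 164
top button_1 0.67 [236.5 227.7  10.6  11.2] 236.7 227.2 166
top button_1 0.6 [180.2 229.3  11.5  12. ] 179.6 230.2 159
top jar_1_center 0.77 [237.2 228.8  21.5  23.7] 237.3 227.9 455
top jar_1_center 0.37 [333.9 227.8  76.6  75. ] 334.2 227.4 5469
top carton_floor 0.56 [334.4 228.   73.5  76.3] 334.1 226.9 5574
top carton_floor 0.26 [119.  227.2  15.1  11.7] 118.8 227.7 145
side button_1 0.65 [216.9 319.9  19.9  19.9] 216.7 320.5 267
side button_1 0.64 [283.8 220.1  16.5  11.6] 283.6 218.7 146
side button_1 0.5 [241.4 298.3 164.6 168. ] 240.0 306.5 9470
side button_1 0.47 [256.4 262.1  14.1  10.3] 258.7 262.5 198
side jar_1_center 0.74 [281.9 231.2  28.   25.7] 283.0 229.6 732
side jar_1_center 0.73 [319.1 179.9  90.1  65. ] 316.8 180.2 3691
side jar_1_center 0.66 [217.4 329.5  35.2  47.2] 218.7 331.6 1230
side carton_floor 0.64 [319.4 180.2  91.9  68.4] 317.3 180.2 3825
side carton_floor 0.26 [283.6 220.7  14.1   9.2] 283.5 219.0 129
scoop 0.71 [175.0, 250.6, 37.2, 7.5] [0.48  0.214 0.03 ]
pinch_bowl 0.78 [157.7, 206.2, 18.8, 16.4] [0.595 0.26  0.03 ]
0.55
(297, 190) [ 0.632 -0.102  0.045]
(373, 190) [ 0.629 -0.298  0.045]
(373, 265) [ 0.438 -0.29   0.045]
(297, 265) [ 0.44  -0.098  0.045]
(335, 228) [ 0.532 -0.197  0.045]
(100, 195) [0.628 0.415 0.015]
(267, 198) [ 0.615 -0.025  0.015]
(266, 259) [ 0.456 -0.02   0.015]
(97, 254) [0.474 0.419 0.015]
```

View pics/b_top.png

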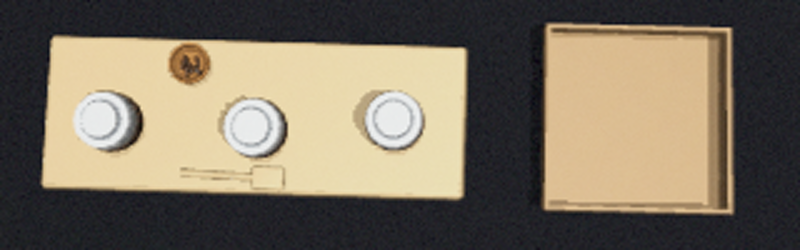

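View pics/b_side.png

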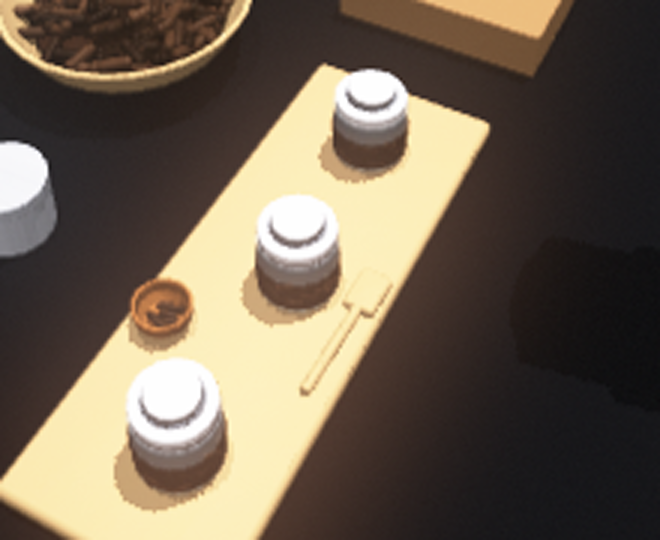

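The crops show the three button discs clearly, at top (119.6,227.6), (180.4,230.4), (237.6,227.6) and side (217,320.5), (259,262.5), (284,219.5).

```bash
python3 - <<'E'
from h import *
T=[(119.2,227.4),(180,230.3),(237.1,227.4)];S=[(216.9,320.5),(259.2,262.5),(283.9,219.3)]
for t,s in zip(T,S): print(tri([ray("top",t),ray("side",s)]), atz(ray("top",t),.086).round(4), atz(ray("side",s),.086).round(4))
E
```

```text
(array([0.53868509, 0.34464125, 0.08270223]), np.float64(0.0006472627632492547)) [0.5379 0.3435 0.086 ] [0.538  0.3465 0.086 ]
(array([0.52943096, 0.1938043 , 0.08196829]), np.float64(0.0002898123708139399)) [0.5289 0.1931 0.086 ] [0.5282 0.1968 0.086 ]
(array([0.53526059, 0.05230653, 0.07848025]), np.float64(0.0004131381912683083)) [0.5344 0.0519 0.086 ] [0.5328 0.0596 0.086 ]
```

>>> {"api": "jog_arm", "payload": {
  "steps": [
    [0,0,0,9.1],
    [0,0,0,9.1],
    [0,-60,-30,0],
    [0,-60,-30,0],
    [0,-60,-30,0],
    [0,-60,-30,0],
    [0,-60,-30,0],
    [0,-60,-30,0]
  ],
  "jaw": -1,
  "squeeze": 20
}}

```text
clock: 1.55
eef_pos: [0.3762, -0.2817, 0.2056]
orientation: [-0.005, 0.708, -0.007, -0.706]
contact_force: [0.4, -0.3, 0.1]
grip_width: 0.184
```

>>> {"api": "jog_arm", "payload": {
  "steps": [
    [0,-60,-30,0.7],
    [0,-60,-30,0],
    [0,-60,-30,0],
    [0,-60,-30,0],
    [0,-60,-30,0],
    [30,-25,-10,0],
    [0,0,0,0],
    [0,0,0,0]
  ]
}}

```text
clock: 2.55
eef_pos: [0.5358, 0.0226, 0.1786]
orientation: [-0.006, 0.711, -0.011, -0.703]
contact_force: [-0.4, -0.7, -0.0]
grip_width: 0.005
```

```bash
python3 - <<'E'
from h import *
s=robot.get_state();print(s["eef_pos"],R(s["orientation"]).round(4).tolist(),s["contact_force"],s["q"],s["grip_width"])
T=wristT(s);im=robot.camera("wrist")
cv2.imwrite("pics/c_w.png",im[:,:,::-1])
for n,p in dict(A=(.5387,.3446,.086),B=(.5294,.1938,.086),C=(.5353,.0523,.086)).items(): print(n,proj("wrist",p,T))
for r in robot.regions_of("wrist","button_1"):
    ys,xs=np.nonzero(r["mask"]);print(r["conf"],r["box"],xs.mean(),ys.mean(),atz(ray("wrist",(xs.mean(),ys.mean()),T),.084))
E
```

```text
[0.53576661 0.02262342 0.17856972] [[0.0112, -0.0239, -0.9997], [-0.0064, -0.9997, 0.0238], [-0.9999, 0.0061, -0.0114]] [-0.42519884 -0.68190161 -0.02574836] [-0.16698042 -0.00278368  1.88004529 -0.00467723  1.25220048  1.42913504] 0.0051884252811807635
A [-97.7539342  197.31599002]
B [ 70.66545424 202.93925071]
C [225.44512769 192.77752659]
0.79 [74.5, 203.8, 41.8, 38.7] 70.74957264957266 202.12564102564102 [0.52959352 0.19484308 0.084     ]
0.74 [223.7, 192.1, 40.4, 42.0] 224.3920704845815 191.9092511013216 [0.53560754 0.05343768 0.084     ]
```

View pics/c_w.png

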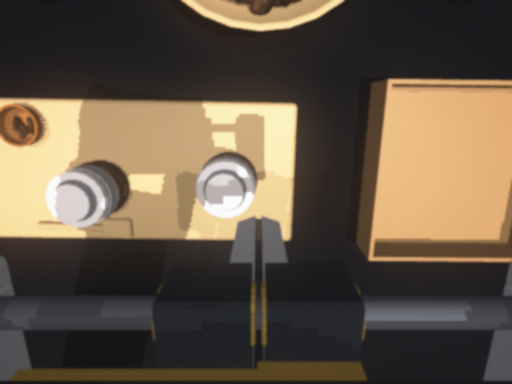

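The wrist view agrees with the triangulation to about 1 mm (buttons at (224,192) and (71,202)). I'll now move above jar C.

>>> {"api": "jog_arm", "payload": {
  "steps": [
    [0,-30,0,-1.4],
    [40,0,0,0],
    [35,0,0,0],
    [3,0,0,0],
    [0,0,0,0],
    [0,0,0,0]
  ]
}}

```text
clock: 3.4
eef_pos: [0.5422, 0.0458, 0.1074]
orientation: [-0.0, 0.716, -0.006, -0.698]
contact_force: [0.4, -0.6, 0.0]
grip_width: 0.008
```

```bash
python3 - <<'E'
from h import *
s=robot.get_state();print(s["eef_pos"],R(s["orientation"]).round(4).tolist(),s["contact_force"])
E
```

```text
[0.5421731  0.0458256  0.10740416] [[0.0255, -0.0096, -0.9996], [-0.0087, -0.9999, 0.0094], [-0.9996, 0.0085, -0.0256]] [ 0.35383032 -0.57039892  0.009233  ]
```

>>> {"api": "jog_arm", "payload": {
  "steps": [
    [0,-7,7,0],
    [0,0,0,0],
    [4,0,0,0],
    [4,0,0,0]
  ]
}}

```text
clock: 3.9
eef_pos: [0.5367, 0.0533, 0.1017]
orientation: [-0.0, 0.718, -0.006, -0.696]
contact_force: [0.7, -0.3, 0.3]
grip_width: 0.007
```

```bash
cat > st.py <<'E'
from h import *
s=robot.get_state();print(s["clock"],(s["eef_pos"]*1000).round(2),R(s["orientation"])[:,0].round(4),R(s["orientation"])[:,1].round(4),s["contact_force"].round(2),s["torque"].round(3))
E
python3 st.py
```

```text
3.9 [536.69  53.26 101.72] [ 0.0307 -0.0093 -0.9995] [-0.0094 -0.9999  0.009 ] [ 0.75 -0.27  0.25] [0.038 0.029 0.006]
```

>>> {"api": "jog_arm", "payload": {
  "steps": [
    [0,0,0,0],
    [0,0,0,0]
  ]
}}

```text
clock: 4.15
eef_pos: [0.5363, 0.0532, 0.1009]
orientation: [-0.0, 0.717, -0.006, -0.697]
contact_force: [0.6, -0.6, 0.3]
grip_width: 0.002
```

```bash
python3 st.py
```

```text
4.15 [536.3   53.25 100.93] [ 0.0293 -0.0092 -0.9995] [-0.0095 -0.9999  0.0089] [ 0.61 -0.62  0.26] [0.045 0.043 0.034]
```

>>> {"api": "jog_arm", "payload": {
  "steps": [
    [2,0,0,0],
    [2,0,0,0],
    [2,0,0,0],
    [2,0,0,0]
  ]
}}

```text
clock: 4.65
eef_pos: [0.5367, 0.0531, 0.0925]
orientation: [-0.0, 0.717, -0.007, -0.697]
contact_force: [-0.2, -0.5, 0.7]
grip_width: 0.007
```

```bash
python3 st.py
```

```text
4.65 [536.7  53.1  92.5] [ 0.0295 -0.0092 -0.9995] [-0.0096 -0.9999  0.0089] [-0.24 -0.49  0.72] [ 0.028  0.028 -0.024]
```

>>> {"api": "jog_arm", "payload": {
  "steps": [
    [1,0,0,0],
    [1,0,0,0]
  ]
}}

```text
clock: 4.9
eef_pos: [0.5367, 0.0531, 0.0902]
orientation: [-0.0, 0.717, -0.007, -0.697]
contact_force: [0.1, -0.3, -0.7]
grip_width: 0.005
```

>>> {"api": "jog_arm", "payload": {
  "steps": [
    [1,0,0,0],
    [0.5,0,0,0]
  ]
}}

```text
clock: 5.15
eef_pos: [0.5368, 0.0531, 0.0886]
orientation: [-0.0, 0.717, -0.007, -0.697]
contact_force: [-0.2, -0.4, 0.6]
grip_width: 0.002
```

>>> {"api": "jog_arm", "payload": {
  "steps": [
    [1,0,0,0]
  ]
}}

```text
clock: 5.28
eef_pos: [0.5369, 0.053, 0.0877]
orientation: [-0.0, 0.717, -0.007, -0.697]
contact_force: [-0.4, 0.8, -0.1]
grip_width: 0.005
```

>>> {"api": "jog_arm", "payload": {
  "steps": [
    [1,0,0,0]
  ]
}}

```text
clock: 5.4
eef_pos: [0.5369, 0.053, 0.0866]
orientation: [-0.0, 0.717, -0.007, -0.697]
contact_force: [0.2, -0.1, -1.0]
grip_width: 0.003
```

>>> {"api": "jog_arm", "payload": {
  "steps": [
    [1,0,0,0]
  ]
}}

```text
clock: 5.52
eef_pos: [0.5369, 0.053, 0.0856]
orientation: [-0.0, 0.717, -0.007, -0.697]
contact_force: [-0.1, 0.4, -0.5]
grip_width: 0.004
```

>>> {"api": "jog_arm", "payload": {
  "steps": [
    [1,0,0,0]
  ]
}}

```text
clock: 5.65
eef_pos: [0.537, 0.053, 0.0845]
orientation: [-0.0, 0.717, -0.007, -0.697]
contact_force: [0.7, 0.3, -0.3]
grip_width: 0.001
```

>>> {"api": "jog_arm", "payload": {
  "steps": [
    [1,0,0,0]
  ]
}}

```text
clock: 5.78
eef_pos: [0.537, 0.053, 0.0834]
orientation: [-0.0, 0.717, -0.007, -0.697]
contact_force: [0.5, -0.6, -0.3]
grip_width: 0.009
```

>>> {"api": "jog_arm", "payload": {
  "steps": [
    [1,0,0,0]
  ]
}}

```text
clock: 5.9
eef_pos: [0.537, 0.053, 0.0825]
orientation: [-0.0, 0.717, -0.007, -0.697]
contact_force: [-1.6, 0.0, 2.0]
grip_width: 0.01
```

>>> {"api": "jog_arm", "payload": {
  "steps": [
    [1,0,0,0]
  ]
}}

```text
clock: 6.02
eef_pos: [0.5371, 0.053, 0.0818]
orientation: [-0.0, 0.717, -0.007, -0.697]
contact_force: [-2.3, 0.2, 4.0]
grip_width: 0.006
```

>>> {"api": "jog_arm", "payload": {
  "steps": [
    [1,0,0,0]
  ]
}}

```text
clock: 6.15
eef_pos: [0.5372, 0.053, 0.0812]
orientation: [-0.0, 0.717, -0.006, -0.697]
contact_force: [-2.4, 0.2, 5.8]
grip_width: 0.003
```

>>> {"api": "jog_arm", "payload": {
  "steps": [
    [1,0,0.15,0]
  ]
}}

```text
clock: 6.28
eef_pos: [0.5372, 0.053, 0.0806]
orientation: [-0.0, 0.717, -0.006, -0.697]
contact_force: [-2.9, 1.2, 6.2]
grip_width: 0.008
```

>>> {"api": "jog_arm", "payload": {
  "steps": [
    [0.8,0,0.1,0]
  ]
}}

```text
clock: 6.4
eef_pos: [0.5372, 0.053, 0.0803]
orientation: [0.0, 0.717, -0.006, -0.697]
contact_force: [-2.5, -0.3, 5.7]
grip_width: 0.004
```

>>> {"api": "jog_arm", "payload": {
  "steps": [
    [0.8,0,0.1,0]
  ]
}}

```text
clock: 6.52
eef_pos: [0.5372, 0.053, 0.08]
orientation: [0.0, 0.717, -0.006, -0.697]
contact_force: [-3.8, 0.2, 6.7]
grip_width: 0.002
```

>>> {"api": "jog_arm", "payload": {
  "steps": [
    [0.8,0,0.1,0]
  ]
}}

```text
clock: 6.65
eef_pos: [0.5371, 0.053, 0.0798]
orientation: [0.0, 0.717, -0.006, -0.697]
contact_force: [-3.3, -0.5, 6.6]
grip_width: 0.007
```

>>> {"api": "jog_arm", "payload": {
  "steps": [
    [0.8,0,0.1,0]
  ]
}}

```text
clock: 6.78
eef_pos: [0.5372, 0.053, 0.0795]
orientation: [0.0, 0.717, -0.006, -0.697]
contact_force: [-2.4, -0.1, 5.8]
grip_width: 0.006
```

>>> {"api": "jog_arm", "payload": {
  "steps": [
    [1,0,0.2,0]
  ]
}}

```text
clock: 6.9
eef_pos: [0.5371, 0.053, 0.0789]
orientation: [0.0, 0.717, -0.006, -0.697]
contact_force: [-3.1, 0.3, 3.0]
grip_width: 0.002
```

>>> {"api": "jog_arm", "payload": {
  "steps": [
    [1,0,0.2,0]
  ]
}}

```text
clock: 7.02
eef_pos: [0.537, 0.053, 0.0777]
orientation: [0.0, 0.717, -0.006, -0.697]
contact_force: [-0.2, 0.2, 0.6]
grip_width: 0.007
```

>>> {"api": "jog_arm", "payload": {
  "steps": [
    [1,0,0.1,0]
  ]
}}

```text
clock: 7.15
eef_pos: [0.5369, 0.053, 0.0763]
orientation: [0.0, 0.717, -0.006, -0.697]
contact_force: [-1.0, -0.5, -0.2]
grip_width: 0.005
```

Jar C is sealed. Its force peaked at about 6.5 N, gave way and dropped to zero, which means it snapped. I'll lift off and go to B.

>>> {"api": "jog_arm", "payload": {
  "steps": [
    [-5,0,0,0],
    [-15,0,0,0],
    [-10,-10,0,0],
    [0,-30,2,0],
    [0,-30,2,0],
    [0,-30,2,0],
    [0,-25,0,0],
    [0,-10,0,0],
    [0,0,0,0]
  ]
}}

```text
clock: 8.28
eef_pos: [0.5333, 0.1952, 0.1127]
orientation: [-0.0, 0.72, -0.006, -0.694]
contact_force: [-0.2, -0.7, -0.3]
grip_width: 0.001
```

```bash
python3 st.py; python3 - <<'E'
from h import *
s=robot.get_state();T=wristT(s);im=robot.camera("wrist")
cv2.imwrite("pics/d_w.png",im[:,:,::-1])
for r in robot.regions_of("wrist","button_1"):
    ys,xs=np.nonzero(r["mask"]);print(r["conf"],r["box"],xs.mean(),ys.mean(),atz(ray("wrist",(xs.mean(),ys.mean()),T),.084))
E
```

```text
8.275 [533.26 195.23 112.67] [ 0.0379 -0.0083 -0.9992] [-0.0088 -0.9999  0.008 ] [-0.18 -0.73 -0.34] [ 0.05   0.011 -0.047]
0.95 [45.8, 210.9, 53.0, 48.5] 44.82225579053374 211.30614300100706 [0.53838359 0.34535016 0.084     ]
0.84 [448.6, 210.5, 49.1, 46.8] 449.6664712778429 208.3124267291911 [0.53719926 0.05982104 0.084     ]
0.7 [259.6, 212.1, 53.1, 34.8] 257.93835616438355 210.37100456621005 [0.53729133 0.19565964 0.084     ]
0.45 [69.7, 200.6, 111.5, 86.6] 68.94448290184134 200.01827495500484 [0.54637809 0.32731514 0.084     ]
```

View pics/d_w.png

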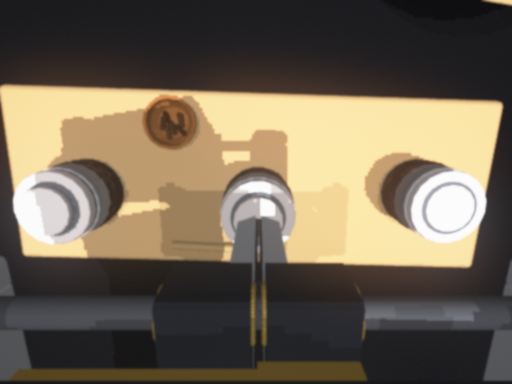

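>>> {"api": "jog_arm", "payload": {
  "steps": [
    [2,0,2,0],
    [5,0,2,0],
    [5,0,0.5,0],
    [4,0,0,0],
    [2,0,0,0],
    [2,0,0,0]
  ]
}}

```text
clock: 9.12
eef_pos: [0.5292, 0.1921, 0.0904]
orientation: [-0.002, 0.72, -0.008, -0.694]
contact_force: [0.2, -0.1, -0.7]
grip_width: 0.005
```

```bash
python3 st.py
```

```text
9.125 [529.21 192.14  90.45] [ 0.0365 -0.0089 -0.9993] [-0.0133 -0.9999  0.0085] [ 0.22 -0.08 -0.71] [ 0.058 -0.004 -0.012]
```

>>> {"api": "jog_arm", "payload": {
  "steps": [
    [1,-2,0,0]
  ]
}}

```text
clock: 9.25
eef_pos: [0.5293, 0.1942, 0.0893]
orientation: [-0.002, 0.72, -0.008, -0.694]
contact_force: [0.1, -0.2, 0.2]
grip_width: 0.004
```

>>> {"api": "jog_arm", "payload": {
  "steps": [
    [1,0,0,0]
  ]
}}

```text
clock: 9.38
eef_pos: [0.5294, 0.1944, 0.0883]
orientation: [-0.002, 0.72, -0.008, -0.694]
contact_force: [-0.0, 0.2, 0.2]
grip_width: 0.004
```

>>> {"api": "jog_arm", "payload": {
  "steps": [
    [1,0,0,0]
  ]
}}

```text
clock: 9.5
eef_pos: [0.5295, 0.1944, 0.0874]
orientation: [-0.002, 0.72, -0.008, -0.694]
contact_force: [0.1, -0.0, 0.2]
grip_width: 0.002
```

>>> {"api": "jog_arm", "payload": {
  "steps": [
    [1,0,0,0]
  ]
}}

```text
clock: 9.62
eef_pos: [0.5296, 0.1945, 0.0864]
orientation: [-0.002, 0.72, -0.008, -0.694]
contact_force: [0.4, 0.4, -0.1]
grip_width: 0.003
```

>>> {"api": "jog_arm", "payload": {
  "steps": [
    [1,0,0,0]
  ]
}}

```text
clock: 9.75
eef_pos: [0.5297, 0.1944, 0.0854]
orientation: [-0.002, 0.72, -0.008, -0.694]
contact_force: [-0.6, 0.2, 0.7]
grip_width: 0.002
```

>>> {"api": "jog_arm", "payload": {
  "steps": [
    [1,0,0,0]
  ]
}}

```text
clock: 9.88
eef_pos: [0.5298, 0.1944, 0.0844]
orientation: [-0.002, 0.72, -0.008, -0.694]
contact_force: [-0.1, 0.5, 1.1]
grip_width: 0.005
```

>>> {"api": "jog_arm", "payload": {
  "steps": [
    [1,0,0.1,0]
  ]
}}

```text
clock: 10.0
eef_pos: [0.5298, 0.1944, 0.0835]
orientation: [-0.002, 0.72, -0.008, -0.694]
contact_force: [-0.0, -0.1, 1.2]
grip_width: 0.001
```

>>> {"api": "jog_arm", "payload": {
  "steps": [
    [1,0,0.1,0]
  ]
}}

```text
clock: 10.12
eef_pos: [0.5297, 0.1944, 0.0825]
orientation: [-0.002, 0.72, -0.008, -0.694]
contact_force: [-0.5, 0.3, 1.1]
grip_width: 0.007
```

>>> {"api": "jog_arm", "payload": {
  "steps": [
    [1,0,0.1,0]
  ]
}}

```text
clock: 10.25
eef_pos: [0.5297, 0.1944, 0.0816]
orientation: [-0.002, 0.72, -0.008, -0.694]
contact_force: [-0.3, -0.2, 0.7]
grip_width: 0.006
```

>>> {"api": "jog_arm", "payload": {
  "steps": [
    [1,0,0.1,0]
  ]
}}

```text
clock: 10.38
eef_pos: [0.5297, 0.1945, 0.0806]
orientation: [-0.002, 0.72, -0.008, -0.694]
contact_force: [-1.8, 0.5, 1.4]
grip_width: 0.006
```

>>> {"api": "jog_arm", "payload": {
  "steps": [
    [0.8,0,0.1,0]
  ]
}}

```text
clock: 10.5
eef_pos: [0.5298, 0.1944, 0.0799]
orientation: [-0.002, 0.72, -0.008, -0.694]
contact_force: [-0.5, 0.2, 2.1]
grip_width: 0.006
```

>>> {"api": "jog_arm", "payload": {
  "steps": [
    [0.7,0,0.1,0]
  ]
}}

```text
clock: 10.62
eef_pos: [0.5297, 0.1944, 0.0792]
orientation: [-0.002, 0.72, -0.008, -0.694]
contact_force: [-0.5, 0.4, 2.5]
grip_width: 0.005
```

>>> {"api": "jog_arm", "payload": {
  "steps": [
    [0.6,0,0.1,0]
  ]
}}

```text
clock: 10.75
eef_pos: [0.5298, 0.1944, 0.0787]
orientation: [-0.002, 0.72, -0.008, -0.693]
contact_force: [-0.2, -0.5, 2.5]
grip_width: 0.006
```

>>> {"api": "jog_arm", "payload": {
  "steps": [
    [0.5,0,0,0]
  ]
}}

```text
clock: 10.88
eef_pos: [0.5298, 0.1944, 0.0782]
orientation: [-0.002, 0.72, -0.008, -0.693]
contact_force: [-0.8, -0.4, 2.2]
grip_width: 0.006
```

B is weak and springy, staying near 2.3 N over more than 6 mm with no peak and no snap, so it's worn. I'll lift off and press A next.

>>> {"api": "jog_arm", "payload": {
  "steps": [
    [-5,0,0,0],
    [-15,0,0,0],
    [-10,-10,0,0],
    [0,-30,-2,0],
    [0,-30,-2,0],
    [0,-30,-2,0],
    [0,-30,0,0],
    [0,-12,0,0],
    [0,0,0,0]
  ]
}}

```text
clock: 12.0
eef_pos: [0.5373, 0.344, 0.1139]
orientation: [-0.002, 0.722, -0.007, -0.692]
contact_force: [0.5, -0.2, 0.0]
grip_width: -0.001
```

```bash
python3 st.py; python3 - <<'E'
from h import *
s=robot.get_state();T=wristT(s);im=robot.camera("wrist")
cv2.imwrite("pics/e_w.png",im[:,:,::-1])
for r in robot.regions_of("wrist","button_1"):
    ys,xs=np.nonzero(r["mask"]);print(r["conf"],r["box"],xs.mean(),ys.mean(),atz(ray("wrist",(xs.mean(),ys.mean()),T),.084))
E
```

```text
12.0 [537.33 344.04 113.9 ] [ 0.0429 -0.0067 -0.9991] [-0.013  -0.9999  0.0061] [ 0.51 -0.18  0.  ] [0.033 0.02  0.033]
0.82 [257.8, 208.8, 52.1, 36.0] 255.9375506893755 207.30008110300082 [0.54342387 0.34588889 0.084     ]
0.68 [466.2, 222.6, 52.7, 50.1] 463.5846313603323 222.99740394600207 [0.52939818 0.196643   0.084     ]
```

View pics/e_w.png

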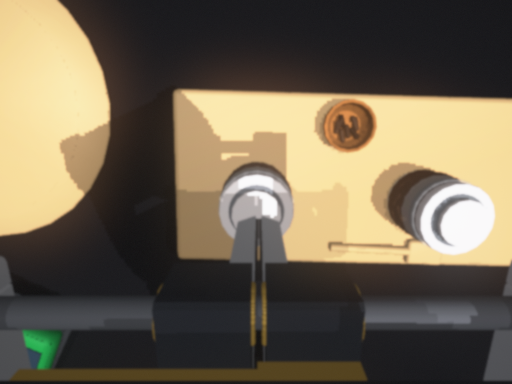

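B's button has come up again: its raised disc shows at (460,222). I'm now over A and will press it.

>>> {"api": "jog_arm", "payload": {
  "steps": [
    [2,-1,0,0],
    [5,0,0,0],
    [5,0,0,0],
    [4,0,0,0],
    [2,0,0,0],
    [1,0,0,0]
  ]
}}

```text
clock: 12.85
eef_pos: [0.5383, 0.3414, 0.0929]
orientation: [-0.003, 0.722, -0.009, -0.692]
contact_force: [-0.4, 0.7, -0.7]
grip_width: 0.004
```

>>> {"api": "jog_arm", "payload": {
  "steps": [
    [1,0,0,0]
  ]
}}

```text
clock: 12.98
eef_pos: [0.5385, 0.3414, 0.0919]
orientation: [-0.003, 0.722, -0.009, -0.692]
contact_force: [-0.1, -0.3, 0.3]
grip_width: 0.005
```

>>> {"api": "jog_arm", "payload": {
  "steps": [
    [1,0,0,0]
  ]
}}

```text
clock: 13.1
eef_pos: [0.5386, 0.3415, 0.091]
orientation: [-0.003, 0.722, -0.009, -0.692]
contact_force: [0.3, 0.5, 0.7]
grip_width: 0.006
```

>>> {"api": "jog_arm", "payload": {
  "steps": [
    [1,0,0.1,0]
  ]
}}

```text
clock: 13.22
eef_pos: [0.5386, 0.3416, 0.0901]
orientation: [-0.003, 0.722, -0.009, -0.692]
contact_force: [0.9, 0.0, 0.4]
grip_width: 0.003
```

>>> {"api": "jog_arm", "payload": {
  "steps": [
    [1,0,0.1,0]
  ]
}}

```text
clock: 13.35
eef_pos: [0.5386, 0.3416, 0.089]
orientation: [-0.003, 0.722, -0.009, -0.692]
contact_force: [0.1, -0.6, -0.5]
grip_width: 0.006
```

>>> {"api": "jog_arm", "payload": {
  "steps": [
    [0,-3,0,0]
  ]
}}

```text
clock: 13.48
eef_pos: [0.5386, 0.3446, 0.0889]
orientation: [-0.004, 0.722, -0.009, -0.692]
contact_force: [-0.3, -0.1, 0.0]
grip_width: 0.006
```

>>> {"api": "jog_arm", "payload": {
  "steps": [
    [1,0,0,0]
  ]
}}

```text
clock: 13.6
eef_pos: [0.5387, 0.3449, 0.0881]
orientation: [-0.004, 0.722, -0.009, -0.692]
contact_force: [0.5, -0.3, 0.4]
grip_width: 0.007
```

>>> {"api": "jog_arm", "payload": {
  "steps": [
    [1,0,0,0]
  ]
}}

```text
clock: 13.72
eef_pos: [0.5388, 0.3449, 0.087]
orientation: [-0.004, 0.722, -0.009, -0.692]
contact_force: [-0.4, 0.1, 0.6]
grip_width: 0.006
```

>>> {"api": "jog_arm", "payload": {
  "steps": [
    [1,0,0.1,0]
  ]
}}

```text
clock: 13.85
eef_pos: [0.5387, 0.3449, 0.0859]
orientation: [-0.004, 0.722, -0.009, -0.692]
contact_force: [0.3, 0.2, -0.0]
grip_width: 0.002
```

>>> {"api": "jog_arm", "payload": {
  "steps": [
    [1,0,0.1,0]
  ]
}}

```text
clock: 13.98
eef_pos: [0.5387, 0.3449, 0.085]
orientation: [-0.003, 0.722, -0.009, -0.692]
contact_force: [-1.2, 0.1, 1.5]
grip_width: 0.003
```

>>> {"api": "jog_arm", "payload": {
  "steps": [
    [1,0,0.1,0]
  ]
}}

```text
clock: 14.1
eef_pos: [0.5388, 0.345, 0.0844]
orientation: [-0.004, 0.722, -0.009, -0.692]
contact_force: [-0.9, -1.2, 4.1]
grip_width: 0.003
```

>>> {"api": "jog_arm", "payload": {
  "steps": [
    [1,0,0.1,0]
  ]
}}

```text
clock: 14.22
eef_pos: [0.5387, 0.345, 0.0838]
orientation: [-0.004, 0.722, -0.009, -0.692]
contact_force: [-1.6, -0.9, 4.1]
grip_width: 0.0
```

>>> {"api": "jog_arm", "payload": {
  "steps": [
    [1,0,0.1,0]
  ]
}}

```text
clock: 14.35
eef_pos: [0.5388, 0.345, 0.0833]
orientation: [-0.003, 0.722, -0.009, -0.692]
contact_force: [-1.7, -0.9, 5.5]
grip_width: 0.005
```

>>> {"api": "jog_arm", "payload": {
  "steps": [
    [1,0,0.1,0]
  ]
}}

```text
clock: 14.48
eef_pos: [0.5388, 0.345, 0.0829]
orientation: [-0.003, 0.722, -0.009, -0.692]
contact_force: [-1.7, -1.0, 5.9]
grip_width: 0.007
```

>>> {"api": "jog_arm", "payload": {
  "steps": [
    [1,0,0.1,0]
  ]
}}

```text
clock: 14.6
eef_pos: [0.5388, 0.345, 0.0825]
orientation: [-0.003, 0.722, -0.009, -0.692]
contact_force: [-3.2, -2.4, 5.9]
grip_width: 0.003
```

>>> {"api": "jog_arm", "payload": {
  "steps": [
    [1,0,0.1,0]
  ]
}}

```text
clock: 14.72
eef_pos: [0.5388, 0.345, 0.0821]
orientation: [-0.003, 0.722, -0.009, -0.692]
contact_force: [-3.3, -0.4, 6.2]
grip_width: 0.009
```

>>> {"api": "jog_arm", "payload": {
  "steps": [
    [1,0,0.2,0]
  ]
}}

```text
clock: 14.85
eef_pos: [0.5388, 0.345, 0.0817]
orientation: [-0.003, 0.722, -0.009, -0.692]
contact_force: [-2.7, -1.6, 5.2]
grip_width: 0.004
```

>>> {"api": "jog_arm", "payload": {
  "steps": [
    [1,0,0.2,0]
  ]
}}

```text
clock: 14.98
eef_pos: [0.5388, 0.345, 0.0812]
orientation: [-0.003, 0.722, -0.009, -0.692]
contact_force: [-1.5, 0.1, 4.3]
grip_width: 0.003
```

>>> {"api": "jog_arm", "payload": {
  "steps": [
    [1,0,0.1,0]
  ]
}}

```text
clock: 15.1
eef_pos: [0.5388, 0.345, 0.0801]
orientation: [-0.003, 0.722, -0.009, -0.692]
contact_force: [-0.4, -0.6, 0.6]
grip_width: 0.002
```

A is sealed too, with a peak of about 6 N and a drop to about 0 at 5 mm of travel. I'll lift off and go back to B with the jaws open.

>>> {"api": "jog_arm", "payload": {
  "steps": [
    [-5,0,0,0],
    [-15,0,0,0],
    [-15,0,0,0],
    [-5,20,2,0],
    [0,35,2,0],
    [0,35,2,0],
    [0,35,2,0],
    [0,20,1,0],
    [0,4,0,0],
    [0,0,0,0]
  ],
  "jaw": 1
}}

```text
clock: 16.35
eef_pos: [0.5244, 0.1872, 0.1254]
orientation: [-0.004, 0.724, -0.009, -0.69]
contact_force: [0.6, 0.3, -0.1]
grip_width: 0.991
```

```bash
python3 st.py; python3 - <<'E'
from h import *
s=robot.get_state();T=wristT(s);im=robot.camera("wrist");top=robot.camera("top")
cv2.imwrite("pics/f_w.png",im[:,:,::-1])
cv2.imwrite("pics/f_t.png",cv2.resize(top[150:290,80:400,::-1],None,fx=2.4,fy=2.4))
for r in robot.regions_of("wrist","button_1"):
    ys,xs=np.nonzero(r["mask"]);print(r["conf"],r["box"],xs.mean(),ys.mean(),atz(ray("wrist",(xs.mean(),ys.mean()),T),.084))
E
```

```text
16.35 [524.38 187.21 125.44] [ 0.0477 -0.0082 -0.9988] [-0.0185 -0.9998  0.0073] [ 0.63  0.3  -0.1 ] [ 0.039  0.055 -0.004]
0.92 [49.0, 194.4, 44.9, 46.1] 49.75426219870664 195.56731334509112 [0.5395456  0.34081321 0.084     ]
0.85 [428.1, 193.6, 44.1, 46.9] 430.556597873671 191.80925578486554 [0.53652985 0.05925862 0.084     ]
0.66 [248.9, 206.8, 49.9, 49.6] 247.20854997111496 205.02195262853843 [0.52925499 0.19551727 0.084     ]
```

View pics/f_w.png

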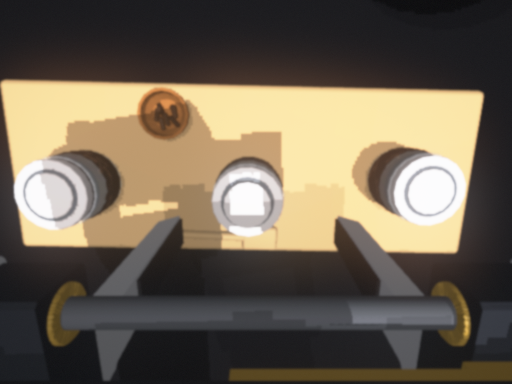

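View pics/f_t.png

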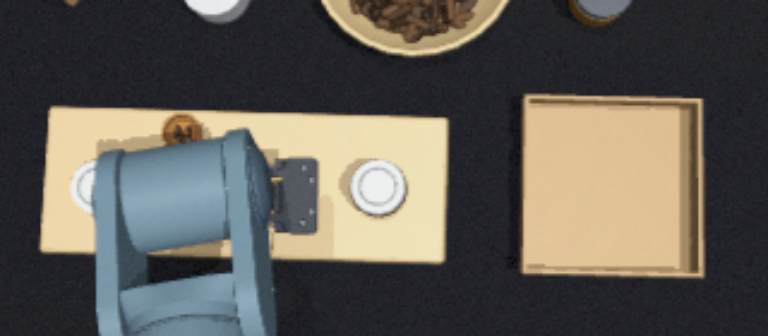

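A and C now show flush buttons with flat rings, and B (247,200) is raised. I'll move down over B with the jaws open.

>>> {"api": "jog_arm", "payload": {
  "steps": [
    [5,-8.5,-1.5,0],
    [15,0,0,0],
    [18,0,0,0],
    [15,0,0,0],
    [12,0,0,0],
    [4,0,0,0],
    [0,0,0,0]
  ]
}}

```text
clock: 17.38
eef_pos: [0.528, 0.1977, 0.0492]
orientation: [-0.002, 0.722, -0.008, -0.692]
contact_force: [-0.6, 0.5, -0.2]
grip_width: 1.001
```

```bash
python3 st.py
```

```text
17.375 [528.02 197.74  49.23] [ 0.0434 -0.0086 -0.999 ] [-0.0147 -0.9999  0.008 ] [-0.59  0.54 -0.22] [ 0.062 -0.017  0.031]
```

>>> {"api": "jog_arm", "payload": {
  "steps": [
    [4,2.5,-1.5,0],
    [7,0,0,0],
    [6,0,0,0],
    [2,0,0,0],
    [0,0,0,0]
  ]
}}

```text
clock: 18.0
eef_pos: [0.5317, 0.1949, 0.0304]
orientation: [-0.002, 0.723, -0.008, -0.691]
contact_force: [0.5, -0.5, 0.5]
grip_width: 1.0
```

```bash
python3 st.py; python3 - <<'E'
from h import *
cv2.imwrite("pics/g_w.png",robot.camera("wrist")[:,:,::-1]);cv2.imwrite("pics/g_s.png",cv2.resize(robot.camera("side")[190:370,160:380,::-1],None,fx=3,fy=3))
E
```

```text
18.0 [531.66 194.95  30.41] [ 0.0462 -0.0081 -0.9989] [-0.0149 -0.9999  0.0074] [ 0.49 -0.51  0.55] [ 0.043  0.044 -0.014]
```

View pics/g_w.png

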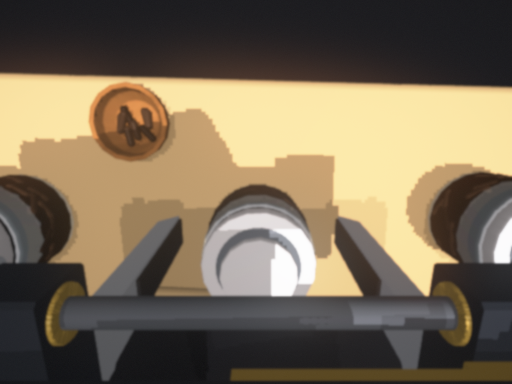

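View pics/g_s.png

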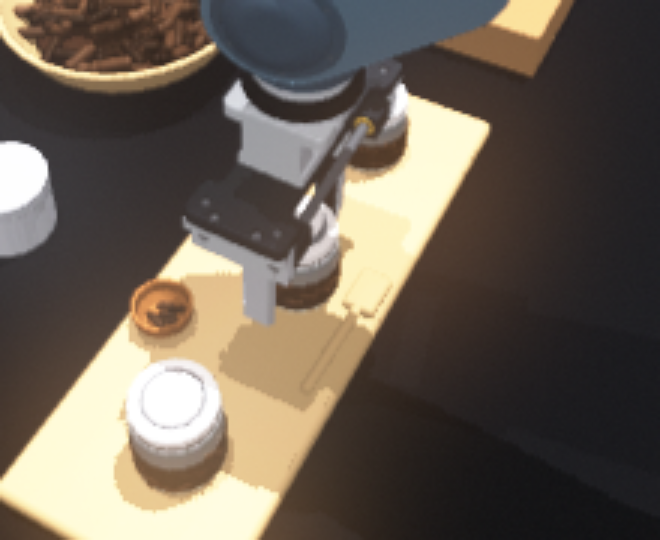

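The jar is centred between the fingers at column 258, with the scoop and pinch bowl clear. I'll go slightly lower and close.

>>> {"api": "jog_arm", "payload": {
  "steps": [
    [3,0,1,0],
    [0,0,0,0]
  ]
}}

```text
clock: 18.35
eef_pos: [0.531, 0.195, 0.0276]
orientation: [-0.002, 0.724, -0.008, -0.69]
contact_force: [0.8, 0.0, -0.1]
grip_width: 1.004
```

>>> {"api": "jog_arm", "payload": {
  "steps": [
    [0,0,0,0],
    [0,0,0,0],
    [0,0,0,0],
    [0,0,0,0],
    [0,0,0,0],
    [0,0,0,0]
  ],
  "jaw": -1,
  "squeeze": 20
}}

```text
clock: 19.1
eef_pos: [0.5312, 0.1951, 0.0279]
orientation: [-0.003, 0.724, -0.008, -0.69]
contact_force: [0.1, -0.7, -0.4]
grip_width: 0.633
```

```bash
python3 st.py
```

```text
19.1 [531.19 195.08  27.87] [ 0.0474 -0.0078 -0.9988] [-0.0149 -0.9999  0.0071] [ 0.12 -0.73 -0.41] [ 0.101 -0.014 -0.004]
```

>>> {"api": "jog_arm", "payload": {
  "steps": [
    [-4,0,0,0],
    [-12,0,0,0],
    [-20,0,0,0],
    [-25,0,0,0],
    [-20,0,0,0],
    [-10,0,0,0],
    [0,0,0,0]
  ]
}}

```text
clock: 19.98
eef_pos: [0.5252, 0.1957, 0.1229]
orientation: [-0.002, 0.723, -0.008, -0.691]
contact_force: [-0.2, 0.2, -2.3]
grip_width: 0.637
```

```bash
python3 st.py;  python3 - <<'E'
from h import *
cv2.imwrite("pics/h_s.png",robot.camera("side")[:,:,::-1])
E
```

```text
19.975 [525.2  195.67 122.91] [ 0.0453 -0.0082 -0.9989] [-0.0147 -0.9999  0.0076] [-0.23  0.24 -2.26] [0.063 0.037 0.038]
```

View pics/h_s.png

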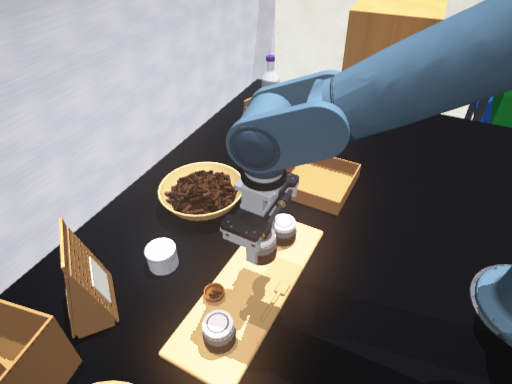

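>>> {"api": "jog_arm", "payload": {
  "steps": [
    [-10,5,0,0],
    [-15,15,0,0],
    [-5,30,-2,0],
    [0,40,-2,0],
    [0,40,-2,0],
    [0,40,-2,0],
    [0,40,-2,0],
    [0,40,-2,0],
    [0,40,0,0],
    [0,30,0,0]
  ]
}}

```text
clock: 21.28
eef_pos: [0.5289, -0.1406, 0.1625]
orientation: [-0.001, 0.723, -0.009, -0.691]
contact_force: [0.8, 0.2, -1.9]
grip_width: 0.634
```

>>> {"api": "jog_arm", "payload": {
  "steps": [
    [0,15,0,0],
    [0,5,0,0],
    [0,0,0,0]
  ]
}}

```text
clock: 21.65
eef_pos: [0.5278, -0.1634, 0.1639]
orientation: [-0.002, 0.723, -0.011, -0.69]
contact_force: [1.2, 0.2, -2.9]
grip_width: 0.634
```

```bash
python3 st.py
```

```text
21.65 [ 527.85 -163.37  163.87] [ 0.0463 -0.0128 -0.9988] [-0.018  -0.9998  0.0119] [ 1.18  0.19 -2.93] [0.    0.035 0.034]
```

>>> {"api": "jog_arm", "payload": {
  "steps": [
    [0,16,-1,0],
    [5,12,-1,0],
    [20,4,0,0],
    [25,0,0,0],
    [20,0,0,0],
    [10,0,0,0],
    [2,0,0,0],
    [0,0,0,0]
  ]
}}

```text
clock: 22.65
eef_pos: [0.5346, -0.1991, 0.0798]
orientation: [-0.001, 0.724, -0.01, -0.69]
contact_force: [0.7, -0.6, -1.6]
grip_width: 0.636
```

```bash
python3 st.py;  python3 - <<'E'
from h import *
s=robot.get_state();T=wristT(s)
cv2.imwrite("pics/i_s.png",robot.camera("side")[:,:,::-1]);cv2.imwrite("pics/i_w.png",robot.camera("wrist")[:,:,::-1])
for x in(.44,.63):
  for y in(-.102,-.292): print(x,y,proj("wrist",(x,y,.045),T).round())
E
```

```text
22.65 [ 534.61 -199.09   79.78] [ 0.0473 -0.0134 -0.9988] [-0.0149 -0.9998  0.0127] [ 0.71 -0.61 -1.64] [ 0.057 -0.036 -0.033]
0.44 -0.102 [137. 331.]
0.44 -0.292 [377. 326.]
0.63 -0.102 [109.  78.]
0.63 -0.292 [396.  74.]
```

View pics/i_s.png

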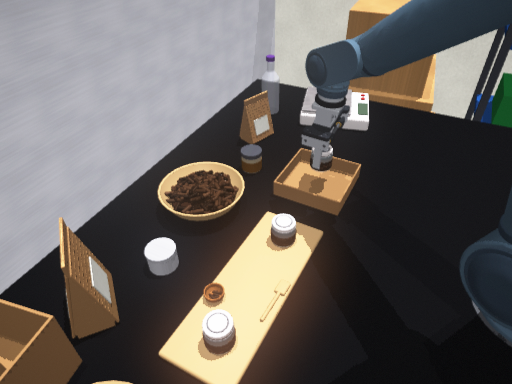

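View pics/i_w.png

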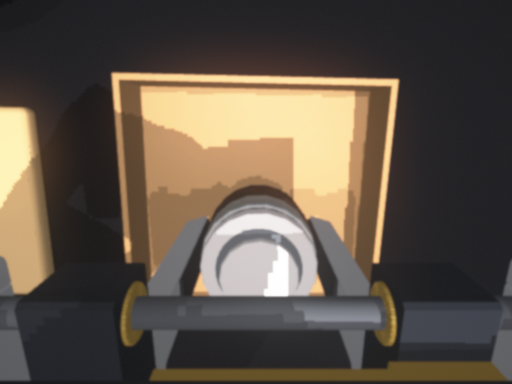

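The carton's upper edges fall where projected, within 4 px, and the jar is centred over it. I'll lower it now.

>>> {"api": "jog_arm", "payload": {
  "steps": [
    [5,0,0,0],
    [10,0,0,0],
    [12,0,0,0],
    [10,0,0,0],
    [6,0,0,0],
    [3,0,0,0],
    [1,0,0,0]
  ]
}}

```text
clock: 23.62
eef_pos: [0.5375, -0.1999, 0.0304]
orientation: [-0.0, 0.724, -0.01, -0.69]
contact_force: [-0.7, 0.0, -1.9]
grip_width: 0.636
```

```bash
python3 st.py
```

```text
23.625 [ 537.5  -199.91   30.39] [ 0.0485 -0.0141 -0.9987] [-0.0147 -0.9998  0.0134] [-0.73  0.03 -1.91] [ 0.059  0.042 -0.042]
```

>>> {"api": "jog_arm", "payload": {
  "steps": [
    [3,0,0,0],
    [3,0,0,0],
    [3,0,0,0],
    [1,0,0,0]
  ]
}}

```text
clock: 24.12
eef_pos: [0.5386, -0.2004, 0.0206]
orientation: [0.0, 0.725, -0.01, -0.689]
contact_force: [0.2, 0.3, -2.1]
grip_width: 0.635
```

>>> {"api": "jog_arm", "payload": {
  "steps": [
    [1,0,0,0]
  ]
}}

```text
clock: 24.25
eef_pos: [0.5387, -0.2005, 0.0195]
orientation: [0.0, 0.725, -0.01, -0.689]
contact_force: [-0.0, -0.8, -2.9]
grip_width: 0.633
```

>>> {"api": "jog_arm", "payload": {
  "steps": [
    [1,0,0,0]
  ]
}}

```text
clock: 24.38
eef_pos: [0.5388, -0.2006, 0.0186]
orientation: [0.0, 0.725, -0.01, -0.689]
contact_force: [0.0, 0.4, -2.8]
grip_width: 0.633
```

>>> {"api": "jog_arm", "payload": {
  "steps": [
    [1,0,0,0]
  ]
}}

```text
clock: 24.5
eef_pos: [0.5389, -0.2006, 0.0176]
orientation: [0.0, 0.725, -0.01, -0.689]
contact_force: [-0.5, -0.1, -1.9]
grip_width: 0.635
```

>>> {"api": "jog_arm", "payload": {
  "steps": [
    [0.7,0,0,0]
  ]
}}

```text
clock: 24.62
eef_pos: [0.539, -0.2006, 0.017]
orientation: [0.0, 0.725, -0.01, -0.689]
contact_force: [-2.4, 0.6, 2.8]
grip_width: 0.637
```

>>> {"api": "jog_arm", "payload": {
  "steps": [
    [0.7,0,0,0]
  ]
}}

```text
clock: 24.75
eef_pos: [0.5391, -0.2006, 0.017]
orientation: [0.0, 0.724, -0.01, -0.689]
contact_force: [-3.2, 1.6, 7.2]
grip_width: 0.639
```

>>> {"api": "jog_arm", "payload": {
  "steps": [
    [0.7,0,0,0]
  ]
}}

```text
clock: 24.88
eef_pos: [0.5393, -0.2007, 0.017]
orientation: [0.0, 0.724, -0.01, -0.689]
contact_force: [-2.7, 0.5, 5.6]
grip_width: 0.635
```

The jar touched down at TCP z 0.017, as predicted. I'll open the jaws and go straight up.

>>> {"api": "jog_arm", "payload": {
  "steps": [
    [0,0,0,0],
    [0,0,0,0],
    [0,0,0,0],
    [0,0,0,0]
  ],
  "jaw": 1
}}

```text
clock: 25.38
eef_pos: [0.5404, -0.2014, 0.0173]
orientation: [0.001, 0.725, -0.011, -0.688]
contact_force: [0.8, 0.1, -0.7]
grip_width: 0.995
```

>>> {"api": "jog_arm", "payload": {
  "steps": [
    [-4,0,0,0],
    [-12,0,0,0],
    [-20,0,0,0],
    [-25,0,0,0],
    [-25,0,0,0],
    [-25,0,0,0],
    [-20,0,0,0],
    [-8,0,0,0],
    [0,0,0,0]
  ]
}}

```text
clock: 26.5
eef_pos: [0.5334, -0.1994, 0.1663]
orientation: [0.002, 0.727, -0.012, -0.686]
contact_force: [0.2, -0.6, -0.3]
grip_width: 1.0
```

```bash
python3 st.py;  python3 - <<'E'
from h import *
cv2.imwrite("pics/j_s.png",robot.camera("side")[:,:,::-1]);cv2.imwrite("pics/j_w.png",robot.camera("wrist")[:,:,::-1])
t=robot.camera("top");cv2.imwrite("pics/j_t.png",cv2.resize(t[150:290,80:400,::-1],None,fx=2.4,fy=2.4))
E
```

```text
26.5 [ 533.4  -199.38  166.29] [ 0.0572 -0.0195 -0.9982] [-0.0147 -0.9997  0.0187] [ 0.22 -0.55 -0.33] [ 0.055  0.038 -0.045]
```

View pics/j_s.png

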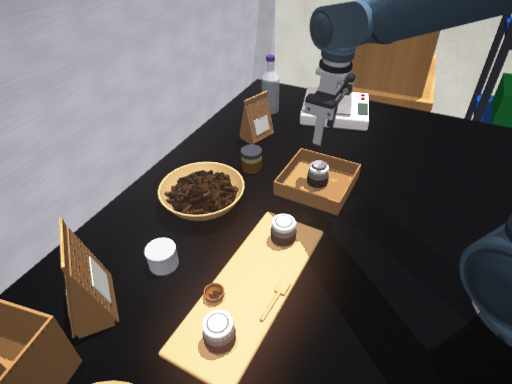

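View pics/j_w.png

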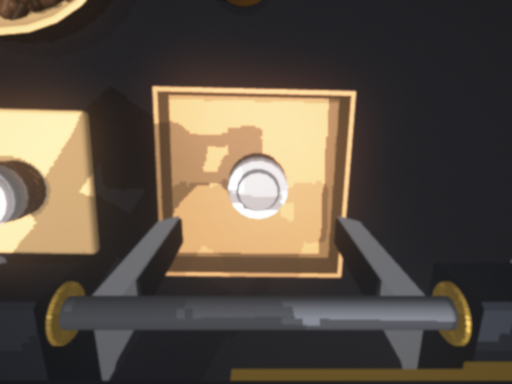

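View pics/j_t.png

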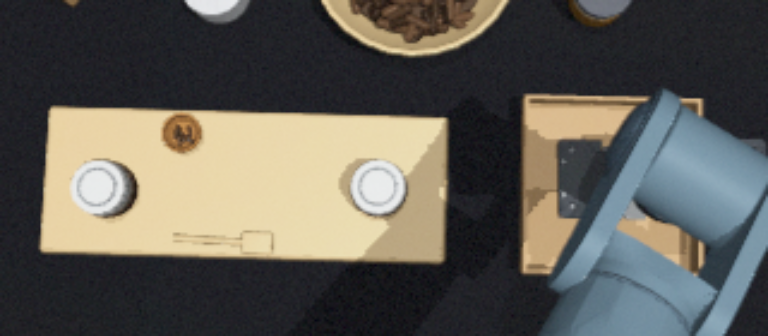

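Jar B stands upright in the carton at wrist (258,188). A and C sit on the board with their buttons down, and the scoop and bowl haven't moved. The robot isn't touching anything.

```bash
python3 - <<'E'
from h import *
print(robot.finish_job())
E
```

```text
the job is handed in; nothing more can be done
None
```

The job is handed in after about 26.7 s: two jars are sealed on the board and the worn one is in the carton.

- **Sealed jars:** The jars at y ≈ 0.05 m and y ≈ 0.345 m each climbed to about 6–6.5 N, gave way, and dropped to roughly zero force at about 5 mm of travel. I stopped pressing there. The later pictures show both buttons still down and both jars where they were found.
- **Worn jar:** The jar at y ≈ 0.195 m stayed at or below about 2.5 N over about 6 mm of travel, with no snap. The next picture showed its button up again. I gripped it by the body, carried it over and set it down slowly in the carton. It touched the floor at the expected height, and the force was about 7 N at most.
- **Last checks:** The worn jar stands upright in the middle of the carton, the scoop and pinch bowl look unmoved, and the gripper is open and clear of everything.
- **What was off:** The tool's lean grew slowly during the moves, from 0° to about 3.5° by the end. It was about 2–2.5° while pressing, which put up to about 4 N sideways on the buttons. Force readings carried about 1 N of noise.

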